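Hang the phone headset on its stand

ROBOT

A 7-joint arm with a two-finger parallel gripper is mounted at the origin on the work surface. World frame = base frame: x ahead of the robot, y to its left, z up, the work surface at z = 0. Lengths are in mm, angles in rad, forces in N, time in s.
With the tool pointing down it reaches from about 425 to 875 mm from the base axis. Payload 4.7 kg.
Tool frame: the origin (TCP) lies at the very end of the fingers, on their centre line; the grasp point (between the pads) lies 19 mm behind it; y points along the fingers, z is the direction in which the jaws open and shut, and the axes are right-handed (so a half turn about y gives the same grasp; the last joint's range is limited). The gripper opens to 85 mm and grips with 20 to 120 N. Pads are 22 mm wide; open, the fingers measure 114 mm over their backs; the gripper's body (76 mm by 85 mm) begins 54 mm behind the grasp point. The pads swing forward as they close: fully open they stand 13 mm farther back than shut.
Start: joints at [-1.13, 0.321, -0.07, 1.45, 0.023, 1.371, -0.057], TCP at [269.102, 591.7, 231.349] pointing down, gripper open.
Joint ranges: [-2.86, 2.86], [-0.3, 2.09], [-1.38, 1.24], [0.06, 2.45], [-1.56, 4.7], [0.09, 2.05], [-2.69, 2.69]. Speed limits (rad/s): [2.57, 2.57, 3.14, 3.14, 3.14, 3.14, 3.14].

INTERFACE

Orientations are given as a 3x3 rotation matrix whose columns are the frame's x, y, z axes.
In Python, from plant import ctrl gives the robot as it stands.
- The arm moves only by the shell command python3 -m handwheel 'ROWS' [FORCE]. ROWS is JSON, a list of rows, each a list of 5 numbers: the shift along the tool's x, y, z as a fraction of full scale, then the turn about the tool's y as a fraction of full scale, then the opening, from -1 (shut) to 1 (fully open), so that 0 is half open. In form: [[tx, ty, tz, spin, jaw], ...]. A call has 1 to 12 rows; each row shifts and turns the commanded pose from where the row before left it, along the tool's axes as they then stand; what a row does not reach is not made up. Full scale, the value 1, is 250 mm for a shift and pi rad for a turn. A row lasts 1/8 s, in which the tool goes at most 62.5 mm and 10.7 degrees, less where a joint would pass 70% of its speed; a pose out of reach is approached as far as the arm can. A call with a number of a shift or a turn outside -1 to 1 is refused whole. A call with a gripper value outside its range is refused whole. The fingers move at their own pace and stop on an object; FORCE is the grip in N (left out, the last holds). Time passes only in rows, so rows that do not move let the fingers close. It gives the time, the measured TCP pose, the force and the opening at its end, in the units of the state.
- ctrl.observe(): the state, without advancing time (a new reading comes with each control period).
- ctrl.get_image(name): name is "scene" or "top" or "wrist"; returns the picture (400x640x3 uint8, red, green, blue); there is no depth.
- ctrl.calibration(name): a dict with "vfov" (degrees; the focal length in pixels is half the picture's height over the tangent of half this angle, whatever the lens; pixels are square), "cx", "cy" (the principal point, pixels), "distortion" ([k1, k2, p1, p2, k3] as OpenCV has them; the pictures are not rectified), "rvec" (rotation vector, rad) and "tvec" (3), from world to camera coordinates, as OpenCV has them. Camera axes: x right, y down, z forward; pixel columns grow to the right and rows downward; lengths in mm; the calibration is good to about 2 mm. A picture is of the moment at which its call begins: read the wrist's pose just before it. calibration takes no time and is no camera call; for the wrist camera it gives the pose at the moment of the call.
- ctrl.sign_off(): hands the job in, once; it reports no verdict.
The state is a dict: "time_s": time; "joint_positions": joint angles; "qvel": joint speeds; "tau": joint torques, N m; "ee_pos": TCP position; "orientation": TCP orientation; "contact_force": force on the tool from outside, world axes, zero at the start; "wrist_torque": the same for the moment, N m; "width": finger opening in mm.
Only numpy, scipy, OpenCV 4.12 (cv2) and the standard library are available. Lean on these libraries where they do the work, as an engineer would, in place of code of your own. Each camera call takes 0.05 s, during which the arm holds its last target.

TASK

The phone headset is lying flat on the counter. Stand it upright on its two ear cups on the counter and let go of it, then take it again by the padded top and hang it over the arm of the headset stand, one ear cup down each side and the arm under the middle of the padded top, so that it hangs still and roughly level. Do not knock over the three medicine jars.

Things in the scene. Friction and masses are not known exactly. Their poses are not given: they have to be found in the camera images.
- headset: Rigid U-shaped headset, 0.2 kg, 160 x 160 mm, 44 mm thick, starts lying flat. Origin: centre of the face it starts lying on. x runs from padded top (-80 mm) to ear cup ends (+80), y across, z through the thickness (0 to 44). Upright = x straight down; it stands alone on the cup ends, 160 mm tall (origin 80 mm up), and topples beyond 15 degrees. Nothing bends. Alike on both faces.
- headset_crown (a point): Middle of the underside of the padded top, inside the U (body x -60, y 0, z 22 mm), to rest on the arm; 140 mm up when standing. Axes as the headset. The grey pad is a straight block, body x -80 to -60, y -45 to +45, z 0 to 44 mm. Steel bands slope from its ends to bars at y = +-73 mm (10 mm wide in y, 18 in z, x -35 to +20).
- hanger: Headset stand fixed to the counter, dark steel. Foot 150 x 110 x 12 mm; origin: centre of its underside. x runs along the arm from free end to post, z up. Post 18 mm square at x = +58 mm, no higher than the arm. Arm: straight round bar, 18 mm thick, axis 165 mm and top 174 mm above the counter, free end at x = -80, meets the post at x = +49. Nothing stands above the arm.
- hanger_arm (a point): Point on top of the arm, at x -15, y 0, z 174 mm of the stand; axes as the stand. The headset hangs with its z along the arm, cups 34 mm off the counter. Fingers gripping the pad's middle must not reach below its underside, or they meet the arm.
- pill_a: Bystander: white plastic pill jar with a screw cap, 48 mm across, 85 mm tall, standing loose on the counter towards the back, midway between left and right; origin at the centre of its underside, z up. Leave standing. The counter before the jars (x 0.40 to 0.55, y -0.1 to 0.1 m) is bare: room to stand the headset.
- pill_b: Bystander: larger white plastic pill jar, 56 mm across, 100 mm tall, standing loose on the counter towards the back, midway between left and right; origin at the centre of its underside, z up. Leave standing.
- vial: Bystander: small amber glass jar, 38 mm across, 60 mm tall, standing loose on the counter towards the back, midway between left and right; origin at the centre of its underside, z up. Leave standing. Other bystanders: note block (76 x 76 x 18 mm) close to the robot; mouse (105 mm long, 33 high) and carton (60 x 90 x 45 mm) far back, right and left.
- cup_left (a point): Centre of the ear cup at y > 0 (body x 47.5, y 67, z 22 mm); the thin folded microphone wire is on its outer side, look only. Flat-ended black block, body x +15 to +80 mm, |y| 54 to 80 (26 mm thick), z 0 to 44 mm; 108 mm free between the cups.
- cup_right (a point): Centre of the ear cup at y < 0 (body x 47.5, y -67, z 22 mm). Flat-ended black block, body x +15 to +80 mm, |y| 54 to 80 (26 mm thick), z 0 to 44 mm; 108 mm free between the cups.
Things that resemble listed ones, but are neither listed nor needed, are in the scene too. Of the things like the headset, leave any that is red; of the rest the larger one is meant.

How it is judged:
By the outcome, as a careful person would: the job done as asked, in the order asked, and still so for the second after the job is handed in, with the robot touching nothing.
It also fails if it takes over 62 s, if anything falls off the work surface, if the arm or the gripper's body presses on something with over 40 N, if the wrist force passes 120 N, or if a joint passes its speed limit or range.

## Working session

There is one attempt and no reset: what is moved stays moved. The work goes in short steps, Python scripts to look and compute and a shell command to move; the robot and the scene stay as the last step left them, time stands still between calls to the robot, and variables do not carry over. Pictures are saved under pics/ and viewed, and the job is handed in when it is done.

```bash
ls; mkdir -p pics; python3 - <<'E'
from plant import ctrl
import cv2
s=ctrl.observe(); print({k:(v if not hasattr(v,'tolist') else v.tolist()) for k,v in s.items()})
for n in ("scene","top"):
    im=ctrl.get_image(n); cv2.imwrite(f"pics/{n}0.png",im[:,:,::-1])
    print(n,ctrl.calibration(n))
E
```

```text
pics
{'time_s': 0.0, 'joint_positions': [-1.1299153030657463, 0.3218254907469941, -0.07009541203468159, 1.4517148196151624, 0.022604736552507755, 1.3707927479819868, -0.05691403918434842], 'qvel': [0.0006650934577190082, 0.0006942552311541853, -0.0007084979628202484, 0.0008101729991125783, -0.0007819229108839719, -0.000368814489603993, 0.00150127393746501], 'tau': [-0.0006111006587161683, -49.357842206954956, -0.38285362534224987, -31.43295407295227, 0.012950918753631413, 0.011117331159766763, -1.0415431290766719e-05], 'ee_pos': [268.87370755591957, 591.1730736988651, 230.20198101367697], 'orientation': [[0.9103147662022293, -0.0007148565938347966, 0.41391607291120125], [-0.4139166777412328, -0.0018176140785206953, 0.9103129572661933], [0.00010159646149443348, -0.9999980926277369, -0.0019504920013159947]], 'contact_force': [-0.25219431128744835, -0.47328078188476397, -0.008045935423951659], 'wrist_torque': [-0.0064062876138464295, 0.022556356127020567, 0.01681375211668329], 'width': 85.37611911887703}
scene {'vfov': 52.847786742138446, 'cx': 326.35218590792965, 'cy': 198.128920526445, 'distortion': array([-0.09371199,  0.        ,  0.        ,  0.        ,  0.        ]), 'rvec': array([ 1.76494567,  1.84911528, -0.72612119]), 'tvec': array([   2.50408677, -276.37451359, 1439.41001485])}
top {'vfov': 54.087511254528486, 'cx': 329.2765362951174, 'cy': 203.41568951274706, 'distortion': array([-0.09803046,  0.        ,  0.        ,  0.        ,  0.        ]), 'rvec': array([ 2.2049558 , -2.17781963,  0.06770022]), 'tvec': array([  21.82796097,  497.07474021, 1074.53507914])}
```

View pics/scene0.png

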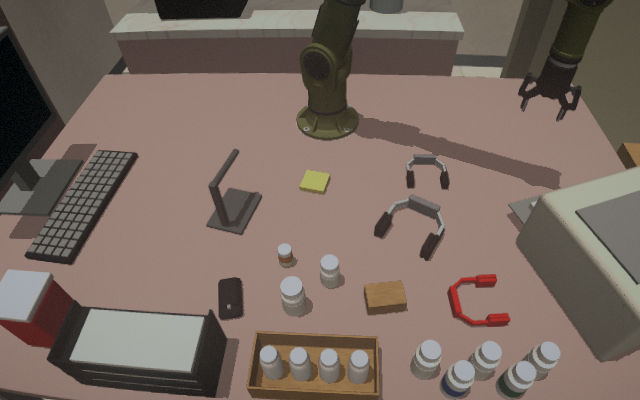

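View pics/top0.png

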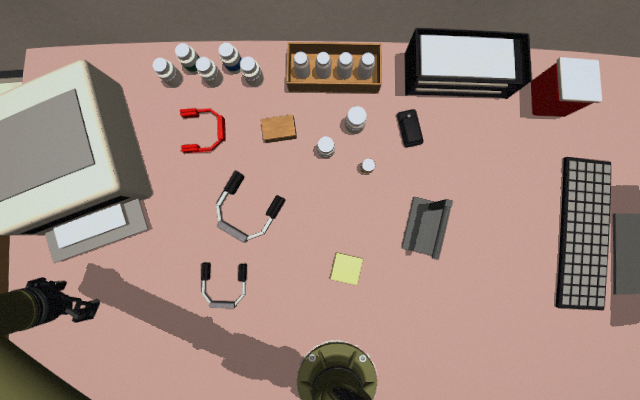

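```bash
cat > h.py <<'E'
import numpy as np, cv2
from plant import ctrl
def cam(n):
    c=ctrl.calibration(n); f=200/np.tan(np.radians(c['vfov']/2))
    K=np.array([[f,0,c['cx']],[0,f,c['cy']],[0,0,1.]])
    R=cv2.Rodrigues(np.array(c['rvec'],float))[0]; return K,np.array(c['distortion'],float),R,np.array(c['tvec'],float)
def rays(c,px):
    K,d,R,t=c
    u=cv2.undistortPoints(np.array(px,float).reshape(-1,1,2),K,d).reshape(-1,2)
    D=np.c_[u,np.ones(len(u))]@R
    return -R.T@t, D/np.linalg.norm(D,axis=1)[:,None]
def plane(c,px,z):
    o,D=rays(c,px); return o+D*((z-o[2])/D[:,2])[:,None]
def proj(c,P):
    K,d,R,t=c; return cv2.projectPoints(np.array(P,float).reshape(-1,1,3),cv2.Rodrigues(R)[0],t,K,d)[0].reshape(-1,2)
def tri(c1,p1,c2,p2):
    o1,d1=rays(c1,[p1]);o2,d2=rays(c2,[p2]);d1=d1[0];d2=d2[0]
    A=np.c_[d1,-d2]; s=np.linalg.lstsq(A,o2-o1,rcond=None)[0]
    a=o1+s[0]*d1;b=o2+s[1]*d2; return (a+b)/2,np.linalg.norm(a-b)
E
python3 - <<'E'
import cv2
t=cv2.imread('pics/top0.png'); s=cv2.imread('pics/scene0.png')
cv2.imwrite('pics/c1.png',cv2.resize(t[160:320,190:300],None,fx=5,fy=5,interpolation=cv2.INTER_CUBIC)[:600])
a=cv2.resize(t[180:280,390:470],None,fx=5,fy=5,interpolation=cv2.INTER_CUBIC)
b=cv2.resize(s[140:240,195:275],None,fx=5,fy=5,interpolation=cv2.INTER_CUBIC)
cv2.imwrite('pics/c2.png',cv2.hconcat([a,b]))
cv2.imwrite('pics/c3.png',cv2.resize(s[180:270,360:460],None,fx=6,fy=6,interpolation=cv2.INTER_CUBIC))
E
```

```text
(no output)
```

View pics/c1.png

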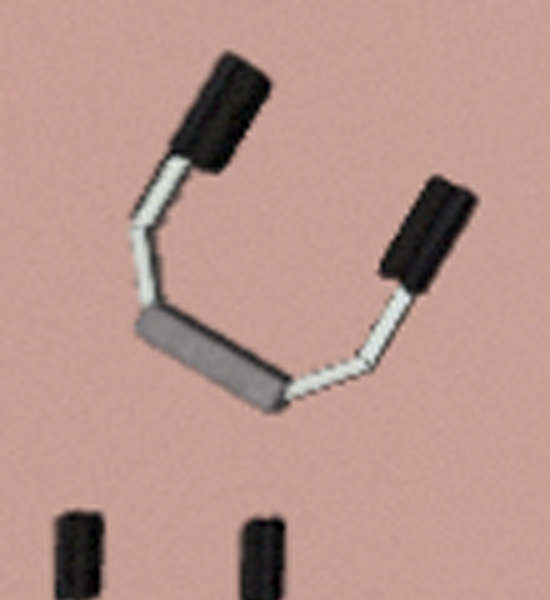

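View pics/c2.png

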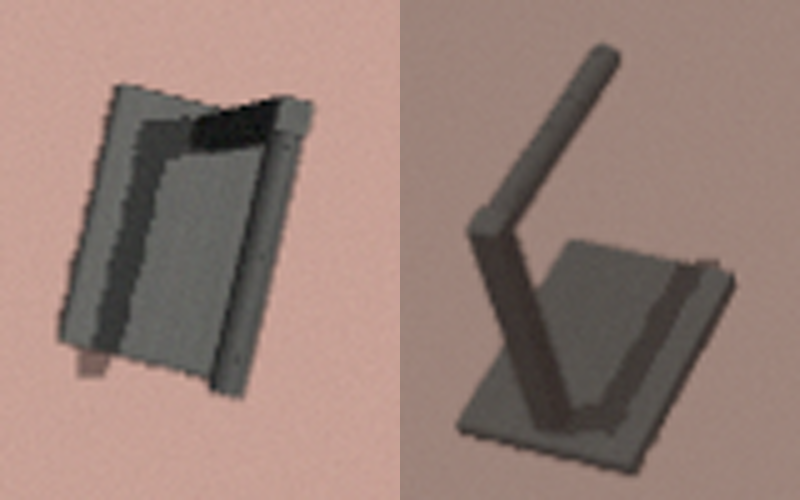

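View pics/c3.png

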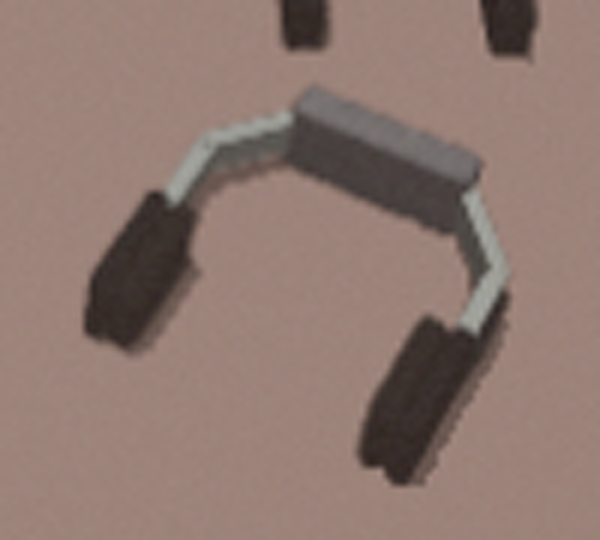

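```bash
python3 - <<'E'
from h import *
im=cv2.imread('pics/top0.png').astype(int); c=cam('top'); cs=cam('scene')
hsv=cv2.cvtColor(im.astype('uint8'),cv2.COLOR_BGR2HSV)
roi=np.zeros(im.shape[:2],bool); roi[165:250,205:295]=1
light=(hsv[...,1]<45)&(hsv[...,2]>175)&roi
grey=(hsv[...,1]<50)&(hsv[...,2]>95)&(hsv[...,2]<150)&roi
dark=(hsv[...,2]<60)&roi
for nm,m,z in(('light',light,31),('grey',grey,44),('dark',dark,44)):
    n,l,st,ce=cv2.connectedComponentsWithStats(m.astype('uint8'))
    for i in range(1,n):
        if st[i,4]>25:
            ys,xs=np.where(l==i); P=plane(c,np.c_[xs,ys],z)[:,:2].astype(np.float32)
            r=cv2.minAreaRect(P); print(nm,st[i,4],ce[i],'world',P.mean(0),r)
# bend & junction points
px=[(217.4,205.),(264,232.4),(226,192),(271.6,218)]
P=plane(c,px,31);print(P)
print('spacing',np.linalg.norm(P[0]-P[1]),np.linalg.norm(P[2]-P[3]),np.linalg.norm(P[0]-P[2]),np.linalg.norm(P[1]-P[3]))
# hanger: top crop a scale5 origin (390,180)
def tp(x,y): return (390+x/5-.4,180+y/5-.4)
def sp(x,y): return (195+(x-400)/5-.4,140+y/5-.4)
print('foot top corners z12', plane(c,[tp(116,86),tp(60,341)],12))
print('armend axis z165/174',plane(c,[tp(226,394)],174), 'post top centre',plane(c,[tp(294,118)],174))
print('tri end',tri(c,tp(228,388),cs,sp(605,52)))
print('foot scene',plane(cs,[sp(573,240),sp(735,282),sp(635,470),sp(458,427)],12))
E
```

```text
light 82 [219.54878049 205.46341463] world [486.39545 330.69077] ((486.501220703125, 331.2616271972656), (20.081327438354492, 80.04743194580078), 78.90717315673828)
light 89 [261.01123596 229.47191011] world [422.01874 213.99069] ((421.44622802734375, 215.13906860351562), (18.824657440185547, 81.5106430053711), 44.25640106201172)
grey 220 [231.18636364 231.10909091] world [416.4772  293.15448] ((416.4137878417969, 291.6037902832031), (90.64717102050781, 20.772232055664062), 61.56471633911133)
dark 256 [233.78515625 182.59765625] world [548.7412 289.5105] ((546.8363037109375, 290.1882019042969), (31.98121452331543, 65.48319244384766), 60.31601333618164)
dark 224 [274.9375  206.53125] world [484.73364 175.15291] ((484.94049072265625, 175.1875762939453), (27.14060401916504, 61.70512008666992), 60.059364318847656)
[[487.57692839 336.74012876  31.        ]
 [414.13962266 205.59679381  31.        ]
 [523.84532931 313.70799898  31.        ]
 [453.81222249 185.48803467  31.        ]]
spacing 150.3050637099071 146.09926522406974 42.96365799238376 44.47783011642779
foot top corners z12 [[ 518.45151189 -206.07429657   12.        ]
 [ 375.6971356  -174.83412859   12.        ]]
armend axis z165/174 [[ 359.33551765 -224.30216935  174.        ]] post top centre [[ 491.2234335  -257.46746875  174.        ]]
tri end (array([ 362.25499915, -225.08163571,  174.85097208]), np.float64(0.11156622217979321))
foot scene [[ 349.77482428 -278.02990039   12.        ]
 [ 380.25635879 -173.45877568   12.        ]
 [ 520.18845534 -206.33908996   12.        ]
 [ 494.95640692 -312.53355285   12.        ]]
```

Candidates in the top picture: red headset (205,130), which is excluded; larger grey one (240,208); smaller grey one (224,286). The larger is meant. The crop confirms it: grey pad at (231,231), cups at (234,183) and (275,207), with measured sizes 90.6 × 20.8 mm for the pad and 146–150 mm bar spacing. The stand has its post at (448,203) and its arm runs to the free end at (435,258).

The tool can only point down. I'll grip one bar with the jaws along the headset's y, so the headset can be turned about that axis.

```bash
python3 -m handwheel '[[0,0,0,0.029,0],[0,0,-0.229,0,0],[0,0,-0.229,0,0],[0.2155,0,0,0,0],[0.2155,0,0,0,0],[0.2155,0,0,0,0],[0.2155,0,0,0,0],[0.2155,0,0,0,0],[0.2155,0.1,0,0,0],[0,0.2,0,0,0],[0,0.1,0,0,0],[0,0,0,0,0]]' 40; python3 - <<'E'
from h import *
o=ctrl.observe();print(o['ee_pos'],o['orientation'],o['width'],o['joint_positions'])
c=cam('wrist');im=ctrl.get_image('wrist');cv2.imwrite('pics/w1.png',im[:,:,::-1])
np.savez('w1.npz',K=c[0],d=c[1],R=c[2],t=c[3]); print(proj(c,[[493,331.7,31],[493,331.7,0]]))
E
```

```text
time_s: 1.6
ee_pos: [491.6, 330.9, 128.6]
orientation: [[0.869, -0.005, 0.495], [-0.495, -0.004, 0.869], [-0.002, -1.0, -0.005]]
contact_force: [-0.3, 0.3, 0.6]
width: 42.7
[491.58228617 330.88613242 128.56856596] [[ 0.86879976 -0.00452956  0.49514287]
 [-0.49515899 -0.00363718  0.86879477]
 [-0.00213433 -0.99998313 -0.00540284]] 42.703009450103174 [-0.79298897  0.27388816  0.1823709   1.72749207 -0.05336935  1.15087243
  0.45756821]
[[322.12174927 207.34596716]
 [322.03471597 196.42306235]]
```

View pics/w1.png

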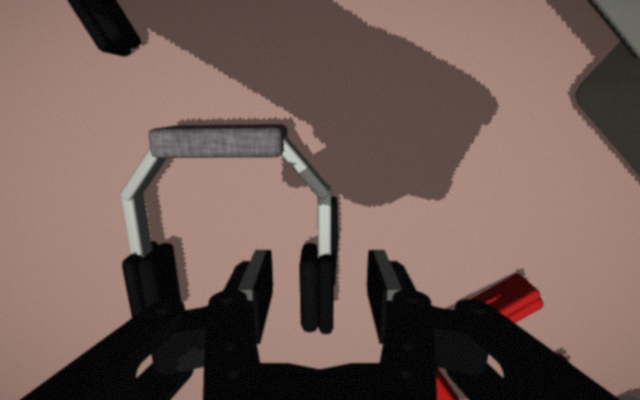

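```bash
python3 - <<'E'
from h import *
z=np.load('w1.npz');c=(z['K'],z['d'],z['R'],z['t'])
im=cv2.imread('pics/w1.png');hsv=cv2.cvtColor(im,cv2.COLOR_BGR2HSV)
ex=np.array([.8686,-.4955]);ey=np.array([.4955,.8686]);O=np.array([476.8,256.3])
for y in (205,215,225,235,245):
    for a,b in((115,160),(310,345)):
        xs=np.where((hsv[y,a:b,1]<50)&(hsv[y,a:b,2]>120))[0]+a
        if len(xs):
            P=plane(c,[(xs.min(),y),(xs.max(),y)],31)[:,:2]-O
            print(y,xs.min(),xs.max(),[(round(p@ex,1),round(p@ey,1)) for p in P])
for n,p,zz in(('padTL',(150,131),44),('padTR',(285,126),44),('cupR junc',(324,257),31),('cupL j',(138,256),31),('bendR',(328,193),31),('bendL',(125,195),31)):
    P=plane(c,[p],zz)[0,:2]-O; print(n,P@ex,P@ey)
E
```

```text
205 121 133 [(np.float64(-24.8), np.float64(-76.3)), (np.float64(-24.8), np.float64(-67.0))]
205 317 329 [(np.float64(-25.1), np.float64(69.8)), (np.float64(-25.1), np.float64(78.5))]
215 123 135 [(np.float64(-17.0), np.float64(-76.0)), (np.float64(-17.0), np.float64(-66.6))]
215 317 330 [(np.float64(-17.4), np.float64(69.8)), (np.float64(-17.4), np.float64(79.3))]
225 125 136 [(np.float64(-9.0), np.float64(-75.7)), (np.float64(-9.1), np.float64(-67.1))]
225 317 330 [(np.float64(-9.6), np.float64(69.7)), (np.float64(-9.6), np.float64(79.4))]
235 127 138 [(np.float64(-0.9), np.float64(-75.5)), (np.float64(-1.0), np.float64(-66.8))]
235 317 329 [(np.float64(-1.7), np.float64(69.7)), (np.float64(-1.7), np.float64(78.7))]
245 128 139 [(np.float64(7.3), np.float64(-76.0)), (np.float64(7.2), np.float64(-67.3))]
245 318 329 [(np.float64(6.4), np.float64(70.5)), (np.float64(6.4), np.float64(78.8))]
padTL -79.64933139517727 -40.31724771769139
padTR -82.31206042863465 49.25866890587564
cupR junc 16.324884250404736 75.04525197048109
cupL j 16.481477268316223 -69.5017116555322
bendR -34.11574966151233 77.74113827080535
bendL -32.526107053398505 -71.92871303590603
```

```bash
python3 -m handwheel '[[0.004,0.13,0.009,0,0],[0,0.13,0,0,0],[0,0.13,0,0,0],[0,0.08,0,0,0],[0,0,0,0,-0.4],[0,0,0,0,-1],[0,0,0,0,-1],[0,0,0,0,-1],[0,0,0,0,-1]]' 40
```

```text
time_s: 2.78
ee_pos: [496.3, 334.5, 15.4]
orientation: [[0.869, 0.002, 0.495], [-0.495, 0.002, 0.869], [0.001, -1.0, 0.003]]
contact_force: [-0.2, -0.1, 6.4]
width: 9.2
```

```bash
python3 -m handwheel '[[0,-0.06,0,0,-1],[0,-0.1,0,0,-1],[0,-0.12,0,0,-1],[0,-0.12,0,0,-1],[0,0,0,0,-1],[0,0,0,0,-1]]' 40; python3 - <<'E'
from h import *
a=ctrl.get_image('wrist');b=ctrl.get_image('scene')
b=cv2.resize(b[130:280,340:500],(640,600))
a=cv2.resize(a,(480,300)); cv2.imwrite('pics/l1.png',a[:,:,::-1]); cv2.imwrite('pics/l1s.png',b[:,:,::-1])
E
```

```text
time_s: 3.52
ee_pos: [494.5, 333.2, 112.9]
orientation: [[0.869, -0.001, 0.495], [-0.495, -0.001, 0.869], [-0.001, -1.0, -0.001]]
contact_force: [0.6, 0.1, -2.1]
width: 8.6
```

View pics/l1.png

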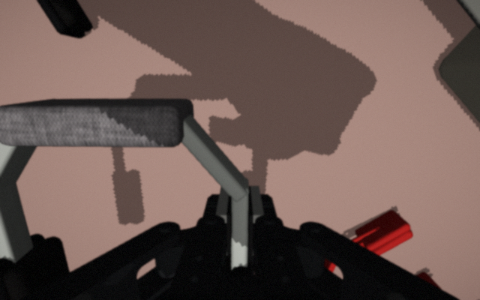

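View pics/l1s.png

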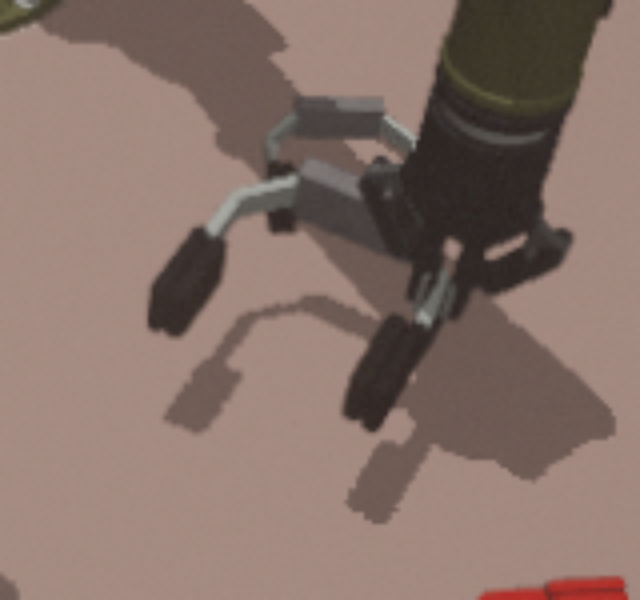

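```bash
python3 -m handwheel '[[0,0,0,0,-1],[0,0,0,0,-1],[0,0,0,0,-1],[0,0,0,0,-1],[0,0,0,0,-1],[0,0,0,0,-1]]' 20; python3 - <<'E'
from h import *
a=ctrl.get_image('wrist');b=ctrl.get_image('scene')
b=cv2.resize(b[130:280,340:500],(480,450))
a=cv2.resize(a,(480,300)); cv2.imwrite('pics/l2.png',np.vstack([a,b])[:,:,::-1][:600])
E
```

```text
time_s: 4.38
ee_pos: [495.3, 333.7, 113.9]
orientation: [[0.869, 0.0, 0.495], [-0.495, 0.0, 0.869], [0.0, -1.0, 0.0]]
contact_force: [-0.7, -0.0, -1.5]
width: 8.8
```

View pics/l2.png

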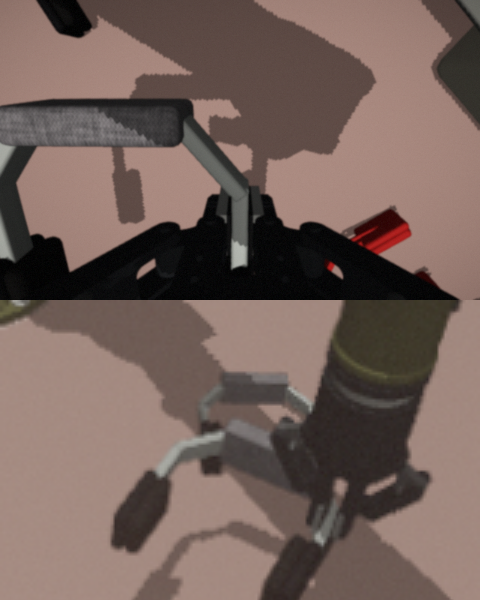

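```bash
python3 - <<'E'
from h import *
a=ctrl.get_image('top'); cv2.imwrite('pics/t2.png',cv2.resize(a[150:260,180:300],None,fx=5,fy=5,interpolation=cv2.INTER_CUBIC)[:,:,::-1])
c=cam('wrist'); o=ctrl.observe(); print('cam pos',-c[2].T@c[3],o['ee_pos'], c[0][0,0])
P0=np.array(o['ee_pos']); ex=np.array([.869,-.495,0]);ey=np.array([.495,.869,0]);zz=np.array([0,0,1.])
for th in (0,10,20,30,40):
    t=np.radians(th); bx=np.cos(t)*ex-np.sin(t)*zz; bz=np.cos(t)*zz+np.sin(t)*ex
    g=P0+zz*10
    W=lambda x,y,z: g+(x+23)*bx+(y-74.5)*ey+(z-22)*bz
    print(th,proj(c,[W(-80,45,44),W(-60,45,44),W(-80,45,0),W(-80,-45,44)]).round().tolist())
E
```

```text
cam pos [432.65407908 369.23486131 257.31113255] [495.28922714 333.66609131 113.88917021] 344.44657034266015
0 [[229.0, 152.0], [233.0, 211.0], [254.0, 139.0], [-29.0, 155.0]]
10 [[222.0, 172.0], [229.0, 229.0], [249.0, 134.0], [-52.0, 174.0]]
20 [[215.0, 200.0], [227.0, 251.0], [243.0, 133.0], [-73.0, 200.0]]
30 [[210.0, 235.0], [225.0, 275.0], [237.0, 138.0], [-90.0, 232.0]]
40 [[206.0, 275.0], [224.0, 300.0], [230.0, 149.0], [-101.0, 269.0]]
```

View pics/t2.png

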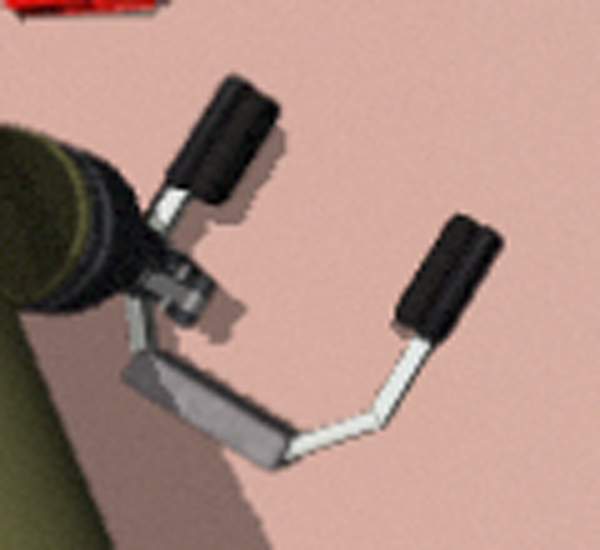

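```bash
python3 -m handwheel '[[0,-0.112,0,0,-1],[0,-0.112,0,0,-1],[0,0,0,0.0512,-1],[0,0,0,0.0512,-1],[0,0,0,0.0512,-1],[0,0,0,0.0512,-1],[0,0,0,0.0512,-1],[0,0,0,0.0512,-1],[0,0,0,0.0512,-1],[0,0,0,0.0512,-1],[0,0,0,0,-1]]' 40
python3 -m handwheel '[[0.1,0,0.015,0,-1],[0.19,0,0.0284,0,-1],[0.19,0,0.0284,0,-1],[0.19,0,0.0284,0,-1],[0.19,0,0.0284,0,-1],[0.19,0,0.0284,0,-1],[0.19,0,0.0284,0,-1],[0.19,0,0.0284,0,-1],[0.19,0,0.0284,0,-1],[0.1,0,0.014,0,-1],[0,0,0,0,-1]]' 40
python3 - <<'E'
from h import *
b=ctrl.get_image('scene');t=ctrl.get_image('top')
cv2.imwrite('pics/s3.png',np.vstack([cv2.resize(b[80:280,170:450],(560,400))[:300],cv2.resize(t[150:350,280:560],(560,400))[:300]])[:,:,::-1])
E
```

```text
time_s: 5.9
ee_pos: [495.3, 333.6, 169.8]
orientation: [[-0.23, 0.0, 0.973], [-0.973, -0.0, -0.23], [0.0, -1.0, 0.0]]
contact_force: [0.7, 0.3, -1.8]
width: 8.9
time_s: 7.28
ee_pos: [457.6, -101.9, 170.2]
orientation: [[-0.234, 0.001, 0.972], [-0.972, 0.0, -0.234], [-0.0, -1.0, 0.001]]
contact_force: [1.3, 0.5, -2.0]
width: 8.8
```

View pics/s3.png

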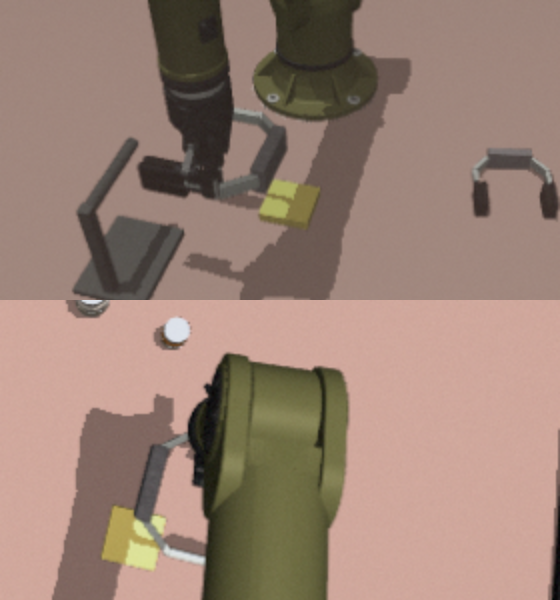

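```bash
python3 -m handwheel '[[0,0.116,0,0,-1],[0,0.116,0,0,-1],[0.098,0,0,0,-1],[0.098,0,0,0,-1],[0,0,0,0,-1],[0,0,0,0,-1]]' 40
python3 - <<'E'
from h import *
b=ctrl.get_image('scene')
cv2.imwrite('pics/s4.png',cv2.resize(b[100:250,170:370],(800,600),interpolation=cv2.INTER_CUBIC)[:,:,::-1])
E
```

```text
time_s: 8.12
ee_pos: [447.1, -145.4, 111.8]
orientation: [[-0.229, 0.0, 0.973], [-0.973, 0.001, -0.229], [-0.001, -1.0, 0.0]]
contact_force: [0.1, 0.2, -1.2]
width: 9.0
```

View pics/s4.png

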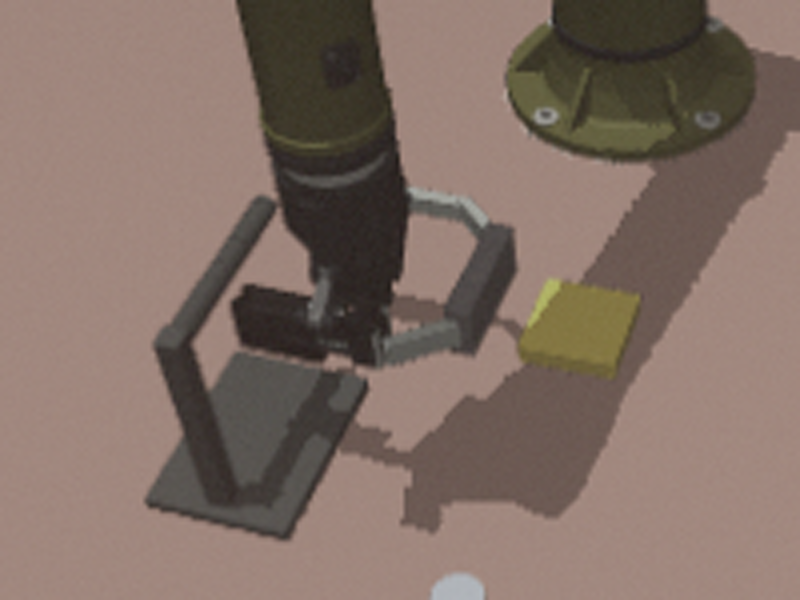

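```bash
python3 -m handwheel '[[0.03,0,0,0,-1],[0,-0.062,0,0,-1],[-0.01,-0.049,0,0,-1],[-0.01,-0.049,0,0,-1],[0.003,-0.05,0,0,-1],[0.003,-0.05,0,0,-1],[0,0,0,0,-1]]' 40
python3 - <<'E'
from h import *
b=ctrl.get_image('scene')
cv2.imwrite('pics/s5.png',cv2.resize(b[100:250,170:370],(800,600),interpolation=cv2.INTER_CUBIC)[:,:,::-1])
E
```

```text
time_s: 9.05
ee_pos: [446.4, -151.0, 178.1]
orientation: [[-0.232, 0.002, 0.973], [-0.973, 0.001, -0.232], [-0.001, -1.0, 0.002]]
contact_force: [-0.3, 0.2, -2.0]
width: 8.8
```

View pics/s5.png

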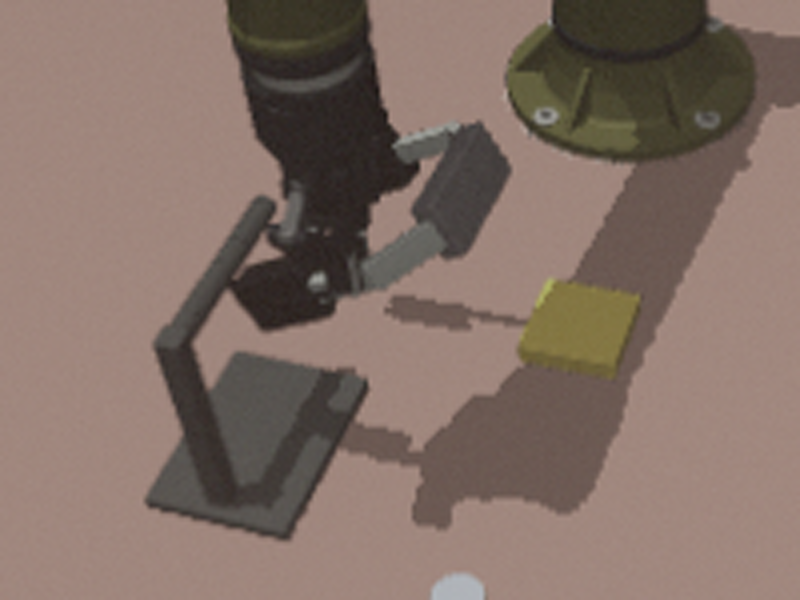

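```bash
python3 -m handwheel '[[0.015,-0.047,0,0,-1],[0.015,-0.047,0,0,-1],[0.027,-0.041,0,0,-1],[0.027,-0.041,0,0,-1],[0.037,-0.033,0,0,-1],[0.037,-0.033,0,0,-1],[0.05,-0.024,0,0,-1],[0.05,-0.024,0,0,-1],[0,0,0,0,-1]]' 40
python3 - <<'E'
from h import *
b=ctrl.get_image('scene')
cv2.imwrite('pics/s6.png',cv2.resize(b[70:220,170:370],(800,600),interpolation=cv2.INTER_CUBIC)[:,:,::-1])
E
```

```text
time_s: 10.22
ee_pos: [430.1, -216.7, 250.1]
orientation: [[-0.235, 0.001, 0.972], [-0.972, -0.002, -0.235], [0.002, -1.0, 0.001]]
contact_force: [-0.4, -0.2, 0.6]
width: 0.1
```

View pics/s6.png

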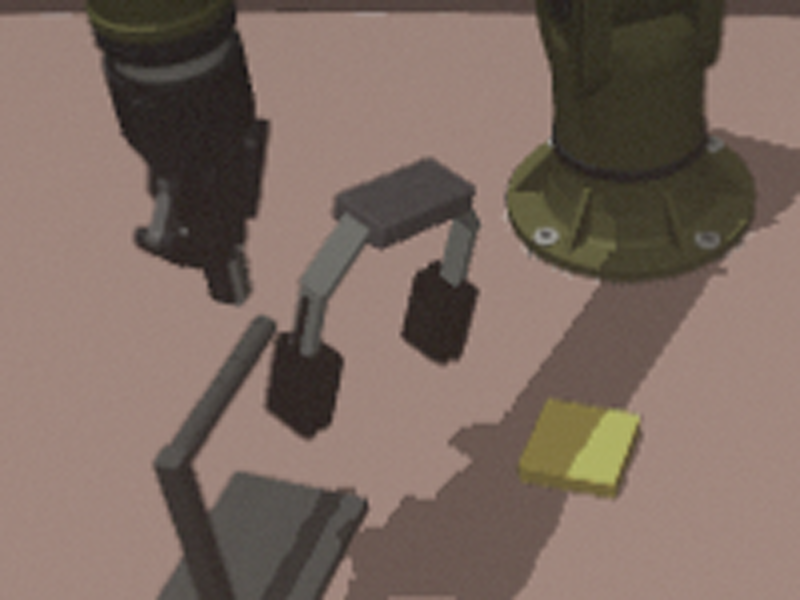

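The bar slipped out at the end of the turn (width 0.1), and the headset is dropping nearly upright beside the stand. I'll see how it lands.

```bash
python3 -m handwheel '[[0,-0.1,0,0,0],[0,-0.1,0,0,0],[0,0,0,0,0],[0,0,0,0,0],[0,0,0,0,0],[0,0,0,0,0]]' 40
python3 - <<'E'
from h import *
b=ctrl.get_image('scene');t=ctrl.get_image('top')
cv2.imwrite('pics/s7.png',cv2.resize(b[80:280,150:450],(800,533),interpolation=cv2.INTER_CUBIC)[:,:,::-1])
cv2.imwrite('pics/t7.png',cv2.resize(t[150:350,280:560],(800,571),interpolation=cv2.INTER_CUBIC)[:,:,::-1])
E
```

```text
time_s: 11.02
ee_pos: [430.3, -213.7, 298.6]
orientation: [[-0.232, -0.001, 0.973], [-0.973, 0.0, -0.232], [0.0, -1.0, -0.001]]
contact_force: [-0.1, 0.5, 0.1]
width: 42.4
```

View pics/s7.png

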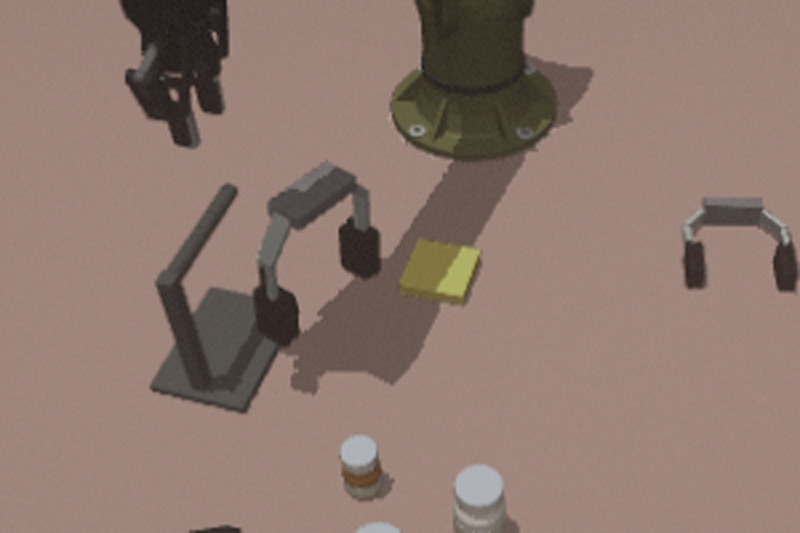

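View pics/t7.png

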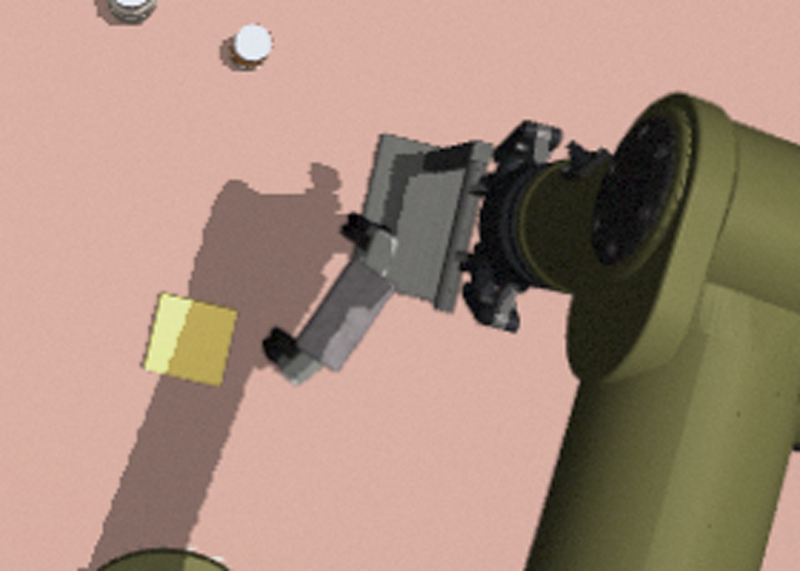

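It landed standing on its cups, one cup at or on the edge of the stand's foot. The pad's top shows in the top picture around (400,262), and in the scene picture at (313,195) of the crop. To be sure it stands on the counter, I'll move it by the pad to the bare area and let go there. First I'll measure the pad.

```bash
python3 - <<'E'
from h import *
t=ctrl.get_image('top')[:,:,::-1].copy();b=ctrl.get_image('scene')[:,:,::-1].copy(); cv2.imwrite('pics/t8f.png',t);cv2.imwrite('pics/s8f.png',b)
cv2.imwrite('pics/t8.png',np.hstack([cv2.resize(t[220:290,365:425],(400,467),interpolation=cv2.INTER_CUBIC),cv2.resize(b[130:215,235:300],(357,467),interpolation=cv2.INTER_CUBIC)]))
c=cam('top');hsv=cv2.cvtColor(t,cv2.COLOR_BGR2HSV)
roi=np.zeros(t.shape[:2],bool); roi[225:290,370:425]=1
m=((hsv[...,1]<50)&(hsv[...,2]>85)&(hsv[...,2]<200)&roi).astype('uint8')
n,l,st,ce=cv2.connectedComponentsWithStats(m)
for i in range(1,n):
    if st[i,4]>20:
        ys,xs=np.where(l==i);P=plane(c,np.c_[xs,ys],160)[:,:2].astype(np.float32);print(st[i],ce[i],cv2.minAreaRect(P))
E
```

```text
[ 377  225   48   59 1020] [404.14313725 254.47941176] ((363.92059326171875, -155.30270385742188), (60.45119857788086, 173.28286743164062), 48.91142654418945)
```

View pics/t8.png

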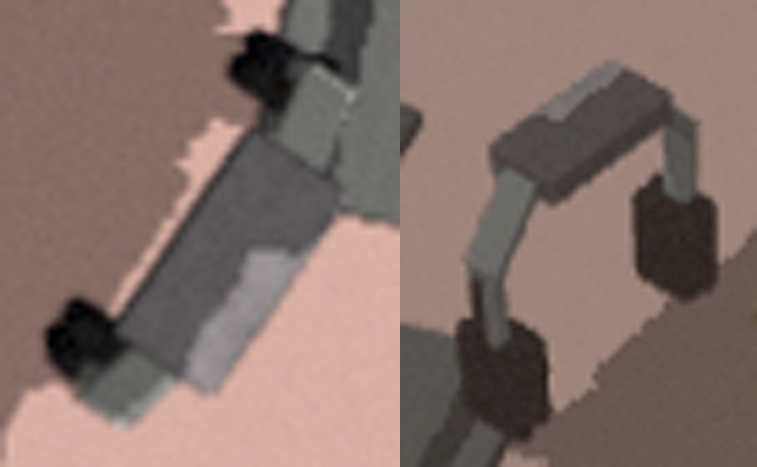

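```bash
python3 - <<'E'
from h import *
c=cam('top');cs=cam('scene')
T=lambda x,y:(365+x*.15-.4,220+y*.15-.4)
S=lambda x,y:(235+(x-400)*65/357-.4,130+y*85/467-.4)
pts={'A+':((260,138),(550,190)),'A-':((340,190),(492,150)),'B+':((115,328),(672,100)),'B-':((205,393),(612,63))}
R={}
for k,(a,b) in pts.items():
    p,e=tri(c,T(*a),cs,S(*b)); R[k]=p; print(k,p.round(1),round(e,1), 'z160',plane(c,[T(*a)],160)[0,:2].round(1))
R={k:plane(c,[T(*a)],(R['A+']+R['A-'])[2]/2 if k[0]=='A' else (R['B+']+R['B-'])[2]/2)[0] for k,(a,b) in pts.items()}
A=(R['A+']+R['A-'])/2;B=(R['B+']+R['B-'])/2
print('mid',(A+B)/2,'dir B->A',np.degrees(np.arctan2(*(A-B)[1::-1])),np.linalg.norm(A-B),'width',np.linalg.norm(R['A+']-R['A-']),np.linalg.norm(R['B+']-R['B-']), 'ang+-',np.degrees(np.arctan2(*(R['A-']-R['A+'])[1::-1])))
# cup bottoms
print('A cup bottom tips z0/z12', plane(cs,[S(520,440),S(465,395),S(548,425)],0).round(), plane(cs,[S(520,440),S(465,395),S(548,425)],12).round())
print('B cup bottom', plane(cs,[S(685,300),S(640,275),S(716,285)],0).round())
E
```

```text
A+ [ 401.1 -150.1  161.3] 3.1 z160 [ 401.3 -151.9]
A- [ 383.3 -178.8  170. ] 0.1 z160 [ 382.7 -181.2]
B+ [332.4 -99.  159.7] 1.8 z160 [332.5 -99.8]
B- [ 309.9 -131.5  164.1] 0.6 z160 [ 309.4 -132.6]
mid [ 356.72490087 -140.63368413  163.79235228] dir B->A -34.85425112485383 86.62363512460985 width 34.39419474788546 39.9798869732719 ang+- -122.34082824951466
A cup bottom tips z0/z12 [[ 423. -183.    0.]
 [ 393. -219.    0.]
 [ 412. -170.    0.]] [[ 433. -180.   12.]
 [ 403. -215.   12.]
 [ 423. -167.   12.]]
B cup bottom [[ 318. -108.    0.]
 [ 300. -136.    0.]
 [ 306.  -92.    0.]]
```

```bash
python3 -m handwheel '[[0,0,0,-0.0545,0.5],[0,0,0,-0.0545,0.5],[0,0,0,-0.0545,0.5],[0,0,0,-0.0545,0.5],[0,0,0,-0.0545,0.5],[0,0,0,-0.0545,0.5],[0,0,0,-0.0545,0.5],[-0.133,0,0.036,0,0.5],[-0.133,0,0.036,0,0.5],[0,0,0,0,0.5],[0,0,0,0,0.5]]' 60
python3 - <<'E'
from h import *
o=ctrl.observe();print(o['joint_positions'])
c=cam('wrist');a=ctrl.get_image('wrist')[:,:,::-1]
np.savez('w2.npz',K=c[0],d=c[1],R=c[2],t=c[3]);cv2.imwrite('pics/w2.png',a)
print(proj(c,[[386,-161,160],[357,-140.6,163]]), -c[2].T@c[3])
E
```

```text
time_s: 12.6
ee_pos: [386.3, -162.0, 299.5]
orientation: [[0.821, 0.001, 0.571], [-0.571, -0.0, 0.821], [0.001, -1.0, 0.0]]
contact_force: [1.0, -0.4, -0.6]
width: 64.1
[-0.44726281 -0.30079823  0.63270999  1.88535097  0.17671231  1.50167181
  1.11484216]
[[320.28937409 190.69772231]
 [320.55829383 149.13500445]] [ 327.03385634 -120.98906858  442.85906004]
```

View pics/w2.png

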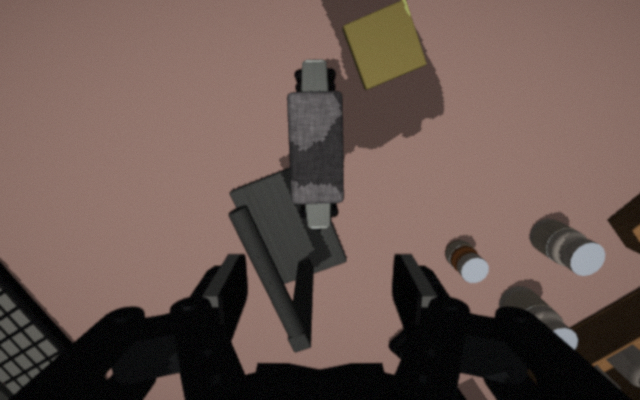

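```bash
python3 -m handwheel '[[0,0.1,0,0,0.5],[0,0.1,0,0,0.5],[0,0,0,0,0.5]]' 60
python3 - <<'E'
from h import *
o=ctrl.observe();print(o['joint_positions'].round(3))
z=np.load('w2.npz');c=(z['K'],z['d'],z['R'],z['t'])
P=plane(c,[(289,93),(343,93),(343,200),(292,203)],162)[:,:2];print(P.round(1),P.mean(0))
A=(P[2]+P[3])/2;B=(P[0]+P[1])/2;print(np.degrees(np.arctan2(*(A-B)[::-1])),np.linalg.norm(A-B),np.linalg.norm(P[0]-P[1]),np.linalg.norm(P[3]-P[2]))
E
```

```text
time_s: 13.02
ee_pos: [385.4, -161.4, 248.3]
orientation: [[0.821, -0.002, 0.571], [-0.571, 0.001, 0.821], [-0.002, -1.0, -0.001]]
contact_force: [0.3, 0.3, 1.1]
width: 63.9
[-0.447 -0.282  0.657  1.973  0.173  1.399  1.124]
[[ 307.1 -135.9]
 [ 331.1 -101.3]
 [ 403.2 -149.6]
 [ 380.7 -186.6]] [ 355.53807023 -143.34060343]
-34.16594004872352 88.06133300996623 42.13611074054883 43.34252626515323
```

```bash
python3 -m handwheel '[[0,0.11,-0.007,0,0.5],[0,0.11,0,0,0.5],[0,0.11,0,0,0.5],[0,0.08,0,0,0.5],[0,0,0,0,0.5],[0,0,0,0,-0.3],[0,0,0,0,-0.3],[0,0,0,0,-0.3]]' 60
python3 - <<'E'
from h import *
o=ctrl.observe();print(o['joint_positions'].round(3))
a=ctrl.get_image('wrist')[:,:,::-1];cv2.imwrite('pics/w3.png',a)
E
```

```text
time_s: 14.02
ee_pos: [386.7, -163.0, 148.6]
orientation: [[0.822, 0.003, 0.57], [-0.57, -0.0, 0.822], [0.003, -1.0, 0.002]]
contact_force: [-0.4, -0.7, 6.6]
width: 42.8
[-0.45  -0.194  0.725  2.117  0.138  1.17   1.176]
```

View pics/w3.png

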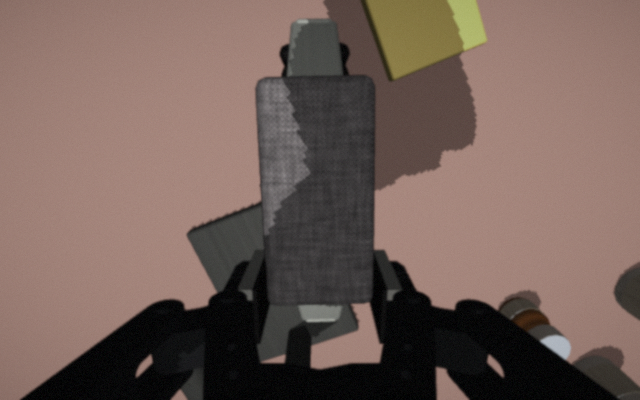

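```bash
python3 -m handwheel '[[0,-0.04,0,0,-0.3],[0,-0.08,0,0,-0.3],[0,-0.12,0,0,-0.3],[0,0,0,0,-0.3],[0,0,0,0,-0.3]]' 80
python3 - <<'E'
from h import *
b=ctrl.get_image('scene')[:,:,::-1];a=ctrl.get_image('wrist')[:,:,::-1]
cv2.imwrite('pics/s9.png',np.hstack([cv2.resize(b[80:230,190:340],(450,450),interpolation=cv2.INTER_CUBIC),cv2.resize(a[:,170:490],(350,437))[:437].copy() if 0 else cv2.resize(a[:,160:480],(350,450))]))
E
```

```text
time_s: 14.7
ee_pos: [384.8, -162.4, 206.1]
orientation: [[0.822, -0.001, 0.57], [-0.57, 0.0, 0.822], [-0.001, -1.0, -0.0]]
contact_force: [-0.1, -0.3, -2.0]
width: 42.1
```

View pics/s9.png

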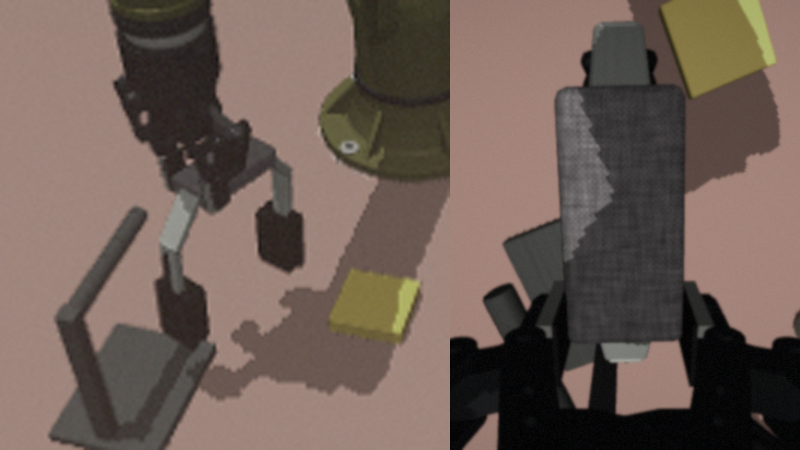

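```bash
python3 -m handwheel '[[-0.01,0,0.12,0,-0.3],[-0.01,0,0.16,0,-0.3],[-0.01,0,0.16,0,-0.3],[-0.01,0,0.162,0,-0.3],[0,0,0,0.0481,-0.3],[0,0,0,0.0481,-0.3],[0,0,0,0.0481,-0.3],[0,0,0,0.0481,-0.3],[0,0,0,0.0481,-0.3],[0,0,0,0.0481,-0.3],[0,0,0,0.0481,-0.3],[0,0,0,0.0481,-0.3]]' 80
python3 - <<'E'
from h import *
ctrl.get_image('wrist');b=ctrl.get_image('scene')[:,:,::-1]
o=ctrl.observe();print(o['ee_pos'],o['joint_positions'].round(3))
cv2.imwrite('pics/s10.png',cv2.resize(b[80:290,230:430],(570,598),interpolation=cv2.INTER_CUBIC))
E
```

```text
time_s: 16.3
ee_pos: [462.1, -33.2, 205.6]
orientation: [[-0.247, -0.002, 0.969], [-0.969, -0.001, -0.247], [0.001, -1.0, -0.002]]
contact_force: [0.2, 0.3, -1.7]
width: 42.4
[462.09996782 -33.20782457 205.69136494] [-0.489 -0.085  0.482  1.943  0.042  1.277 -0.266]
```

View pics/s10.png

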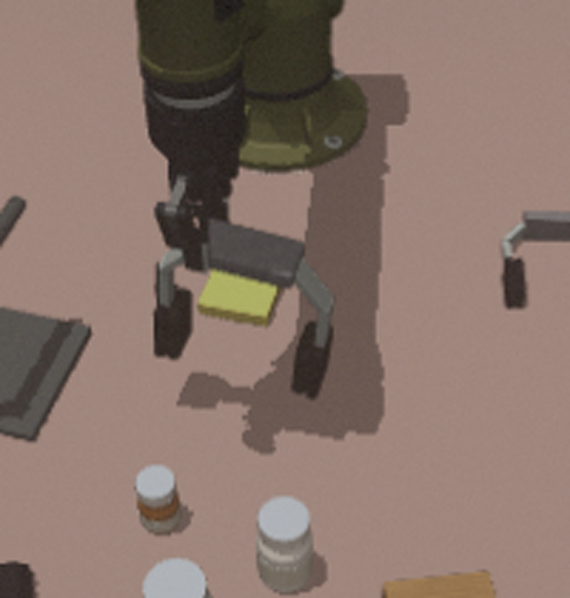

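```bash
python3 -m handwheel '[[0,0.1,0,0,-0.3],[0,0.1,0,0,-0.3],[0,0.02,0,0,-0.3],[0,0,0,0,-0.3]]' 30; python3 -m handwheel '[[0,0.016,0,0,-0.3],[0,0.008,0,0,-0.3],[0,0,0,0,-0.3]]' 30
python3 - <<'E'
from h import *
b=ctrl.get_image('scene')[:,:,::-1]
cv2.imwrite('pics/s11.png',cv2.resize(b[100:250,240:390],(600,600),interpolation=cv2.INTER_CUBIC))
E
```

```text
time_s: 16.9
ee_pos: [462.7, -33.2, 151.8]
orientation: [[-0.241, -0.001, 0.971], [-0.971, -0.0, -0.241], [0.0, -1.0, -0.001]]
contact_force: [0.1, -0.7, -1.5]
width: 42.3
time_s: 17.27
ee_pos: [463.6, -34.3, 147.6]
orientation: [[-0.242, 0.002, 0.97], [-0.97, -0.0, -0.242], [-0.0, -1.0, 0.002]]
contact_force: [-2.6, -2.8, 6.5]
width: 42.2
```

View pics/s11.png

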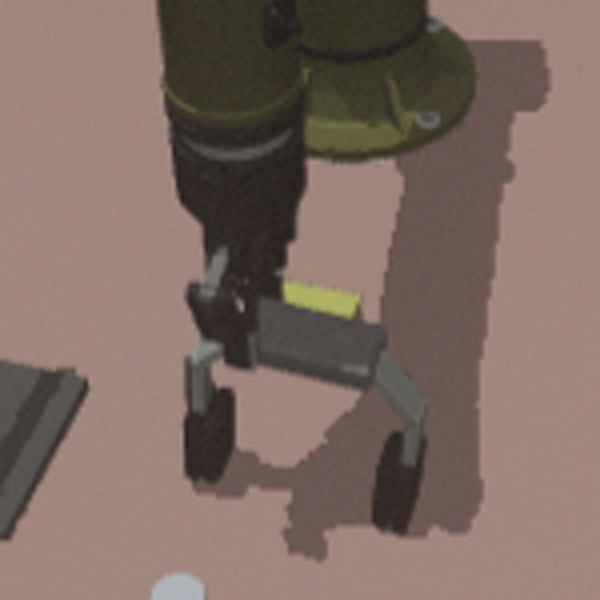

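```bash
python3 -m handwheel '[[0,0.012,0,0,-0.3],[0,0.012,0,0,-0.3],[0,0,0,0,-0.3]]' 20
python3 - <<'E'
from h import *
b=ctrl.get_image('scene')[:,:,::-1]
cv2.imwrite('pics/s12.png',cv2.resize(b[140:250,270:370],(545,600),interpolation=cv2.INTER_CUBIC))
cs=cam('scene')
# predicted level/standing cup-bottom corners
g=np.array([463,-34,0]);hy=np.array([.242,.97,0]);hx=np.array([.97,-.242,0])
cen=g+34*hy
for s in(-1,1):
  for e in (54,80): print(s,e,(proj(cs,[cen+s*e*hy+22*hx,cen+s*e*hy-22*hx])-[270,140])*5.45)
E
```

```text
time_s: 17.7
ee_pos: [463.8, -38.2, 144.4]
orientation: [[-0.244, 0.002, 0.97], [-0.97, -0.004, -0.244], [0.004, -1.0, 0.003]]
contact_force: [-9.9, -12.6, 26.8]
width: 42.1
-1 54 [[147.53772903 470.46289922]
 [175.93641106 406.87688828]]
-1 80 [[100.11503041 459.23519909]
 [129.49071382 396.23294503]]
1 54 [[349.78468368 518.14703418]
 [373.84056618 452.11121591]]
1 80 [[399.70285269 529.86667937]
 [422.646568   463.23696299]]
```

View pics/s12.png

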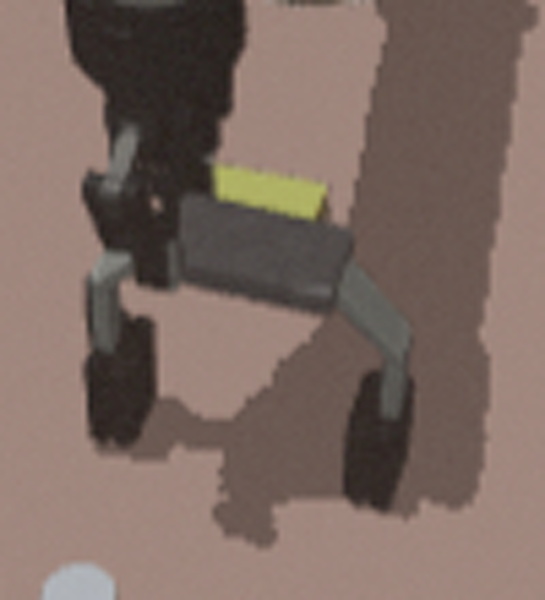

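```bash
python3 -m handwheel '[[0,-0.016,0,0,-0.3],[0,0,0,0,-0.3]]' 20; python3 -m handwheel '[[0,0,0,0,0.15],[0,0,0,0,0.3],[0,0,0,0,0.5],[0,0,0,0,0.5],[0,0,0,0,0.5]]' 20
python3 - <<'E'
from h import *
b=ctrl.get_image('scene')[:,:,::-1]
cv2.imwrite('pics/s13.png',cv2.resize(b[140:250,270:370],(545,600),interpolation=cv2.INTER_CUBIC))
E
```

```text
time_s: 18.0
ee_pos: [464.2, -34.8, 146.1]
orientation: [[-0.243, 0.004, 0.97], [-0.97, -0.001, -0.243], [0.0, -1.0, 0.004]]
contact_force: [-2.0, -4.4, 8.5]
width: 42.3
time_s: 18.62
ee_pos: [462.8, -33.1, 143.7]
orientation: [[-0.242, -0.0, 0.97], [-0.97, 0.0, -0.242], [0.0, -1.0, -0.0]]
contact_force: [-0.3, -0.9, 0.3]
width: 63.9
```

View pics/s13.png

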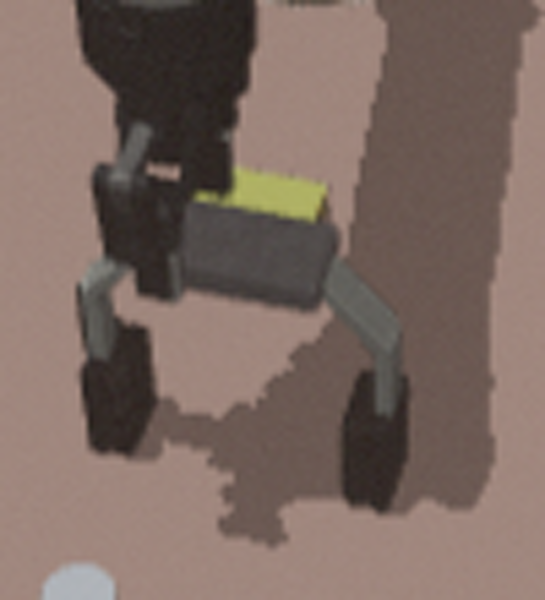

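```bash
python3 -m handwheel '[[0,-0.1,0,0,0.5],[0,-0.2,0,0,0.5],[0,-0.2,0,0,0.5],[0,0,0,0,0.5],[0,0,0,0,0.5],[0,0,0,0,0.5]]' 20
python3 - <<'E'
from h import *
o=ctrl.observe();c=cam('wrist');a=ctrl.get_image('wrist')[:,:,::-1];b=ctrl.get_image('scene')[:,:,::-1]
np.savez('w4.npz',K=c[0],d=c[1],R=c[2],t=c[3])
cv2.imwrite('pics/w4.png',a);cv2.imwrite('pics/s14.png',cv2.resize(b[140:250,270:370],(545,600),interpolation=cv2.INTER_CUBIC))
E
```

```text
time_s: 19.42
ee_pos: [462.0, -33.1, 267.3]
orientation: [[-0.242, -0.003, 0.97], [-0.97, -0.0, -0.242], [0.001, -1.0, -0.002]]
contact_force: [0.7, 0.1, 0.4]
width: 63.9
```

View pics/w4.png

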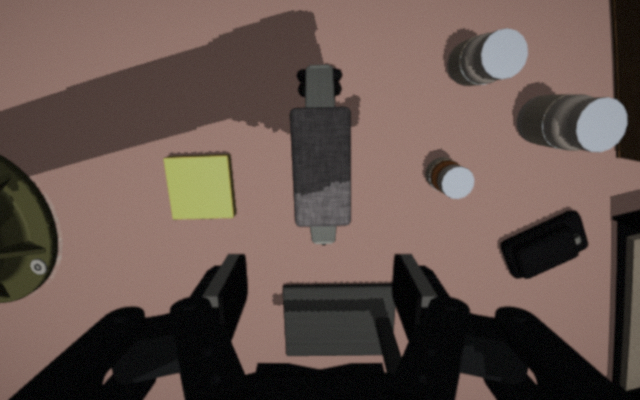

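View pics/s14.png

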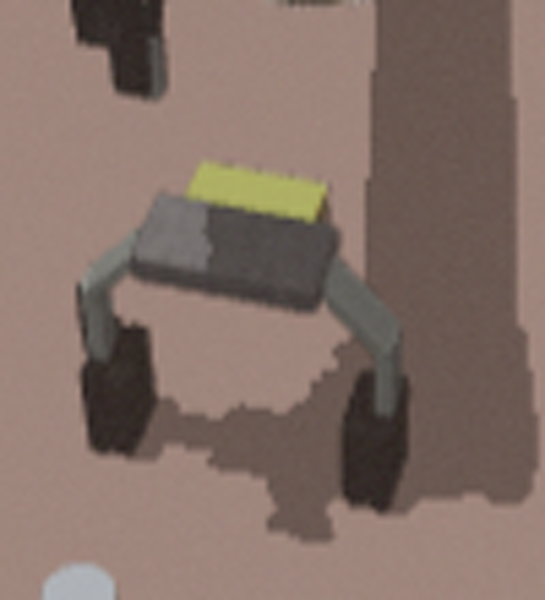

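```bash
python3 - <<'E'
from h import *
z=np.load('w4.npz');c=(z['K'],z['d'],z['R'],z['t'])
P=plane(c,[(291,108),(351,107),(350,226),(296,228)],160)[:,:2];print(P.round(1),P.mean(0))
A=(P[2]+P[3])/2;B=(P[0]+P[1])/2;d=A-B;print(np.degrees(np.arctan2(d[1],d[0])),np.linalg.norm(d),np.linalg.norm(P[0]-P[1]),np.linalg.norm(P[3]-P[2]))
o=ctrl.observe();R=np.array(o['orientation']);e=np.r_[P.mean(0),142]-o['ee_pos'];print('tool delta',R.T@e, 'frac',R.T@e/250, 'tool z ang',np.degrees(np.arctan2(R[1,2],R[0,2])))
f=plane(c,[(284,284),(395,283),(287,355)],12);print('foot',f.round(1))
E
```

```text
[[458.3  38.4]
 [499.4  28.8]
 [479.3 -57.7]
 [438.3 -49.2]] [468.84109692  -9.949396  ]
-102.95587152408125 89.33854504214364 42.22733788545629 41.82935436419477
tool delta [-24.23515068 125.54496936   1.14679522] frac [-0.0969406   0.50217988  0.00458718] tool z ang -13.990534157360358
foot [[ 378.9 -170.8   12. ]
 [ 519.2 -204.4   12. ]
 [ 352.3 -279.8   12. ]]
```

```bash
python3 -m handwheel '[[-0.097,0,0.0046,-0.005,0.5],[0,0.12,0,0,0.5],[0,0.15,0,0,0.5],[0,0.15,0,0,0.5],[0,0.076,0,0,0.5],[0,0,0,0,0.5]]' 20; python3 - <<'E'
from h import *
a=ctrl.get_image('wrist')[:,:,::-1];cv2.imwrite('pics/w5.png',a[:,140:500])
E
```

```text
time_s: 20.27
ee_pos: [468.6, -8.7, 143.1]
orientation: [[-0.225, -0.004, 0.974], [-0.974, -0.001, -0.225], [0.001, -1.0, -0.004]]
contact_force: [-0.3, -0.0, -0.2]
width: 64.1
```

View pics/w5.png

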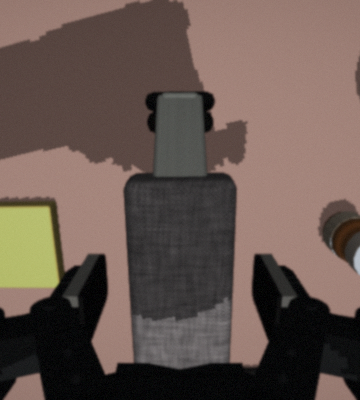

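```bash
python3 -m handwheel '[[0,0,0,0,0],[0,0,0,0,-0.3],[0,0,0,0,-0.3],[0,0,0,0,-0.3],[0,-0.05,0,0,-0.3],[0,-0.15,0,0,-0.3],[0,-0.2,0,0,-0.3],[0,-0.2,0,0,-0.3],[0,-0.2,0,0,-0.3],[0,0,0,0,-0.3]]' 80; python3 -m handwheel '[[0.1,0,0.005,0,-0.3],[0.17,0,0.006,0,-0.3],[0.17,0,0.006,0,-0.3],[0.17,0,0.006,0,-0.3],[0.17,0,0.006,0,-0.3],[0.1,0,0.004,0,-0.3],[0.062,0,0,0,-0.3],[0,0,0,0,-0.3],[0,0,0,0,-0.3]]' 80;  python3 - <<'E'
from h import *
a=ctrl.get_image('wrist')[:,:,::-1];b=ctrl.get_image('scene')[:,:,::-1];t=ctrl.get_image('top')[:,:,::-1]
o=ctrl.observe();print(o['ee_pos'],o['joint_positions'].round(3))
cv2.imwrite('pics/a6.png',np.hstack([cv2.resize(a[:,140:500],(360,400)),cv2.resize(b[70:270,130:330],(400,400),interpolation=cv2.INTER_CUBIC)])); cv2.imwrite('pics/t6.png',cv2.resize(t[130:300,370:540],(510,510)))
E
```

```text
time_s: 21.58
ee_pos: [471.5, -10.3, 349.2]
orientation: [[-0.227, 0.008, 0.974], [-0.974, 0.001, -0.227], [-0.003, -1.0, 0.007]]
contact_force: [0.4, 0.5, -2.6]
width: 41.6
time_s: 22.7
ee_pos: [424.9, -239.7, 344.4]
orientation: [[-0.225, -0.0, 0.974], [-0.974, 0.001, -0.225], [-0.001, -1.0, -0.001]]
contact_force: [0.0, 0.2, -2.2]
width: 41.8
[ 424.9043932  -239.95648442  344.668952  ] [-0.346 -0.113  0.745  1.671  0.076  1.554  0.169]
```

View pics/a6.png

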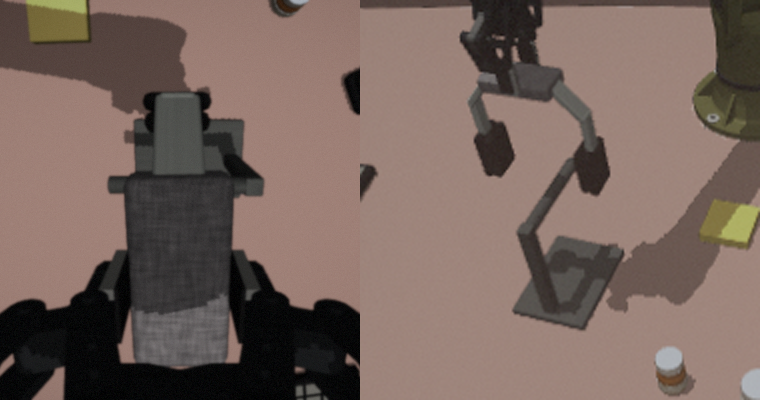

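View pics/t6.png

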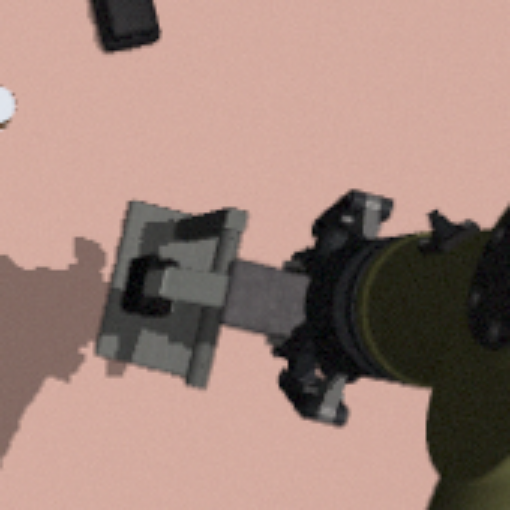

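```bash
python3 - <<'E'
from h import *
c=cam('wrist');o=ctrl.observe()
C=np.array([437,-243.3]);hx=np.array([.972,-.233]);hy=np.array([.233,.972])
for n,p in(('freeend',(249,185)),('free end2',(262,184)),('post-ish',(385,186)),('postend',(402,186))):
    P=plane(c,[p],165)[0,:2]; print(n,P.round(1),'rel hanger',(P-C)@hx,(P-C)@hy,'rel tcp',(P-o['ee_pos'][:2])@hx,(P-o['ee_pos'][:2])@hy)
# pad corners vs tcp at z=344+17
q=plane(c,[(268,177),(371,178)],o['ee_pos'][2]+17)[:,:2]; print('pad B end',(q-o['ee_pos'][:2])@hx,(q-o['ee_pos'][:2])@hy)
E
```

```text
freeend [ 357.3 -228.3] rel hanger -80.96627611085184 -4.005336614418164 rel tcp -68.43030717039034 -4.436957377518368
free end2 [ 369.8 -230.2] rel hanger -68.36547669523566 -2.9245391030572976 rel tcp -55.82950775477415 -3.3561598661574994
post-ish [ 484.8 -258.8] rel hanger 50.109543209637785 -3.8806442588930223 rel tcp 62.64551215009929 -4.312265021993226
postend [ 500.9 -262.4] rel hanger 66.58231078136603 -3.720704891444493 rel tcp 79.11827972182755 -4.152325654544695
pad B end [-20.25503888  18.31350994] [44.84109819 44.78862357]
```

```bash
python3 -m handwheel '[[0.014,0,-0.012,0,-0.3],[0,0,0,0,-0.3],[0,0.12,0,0,-0.3],[0,0.15,0,0,-0.3],[0,0.15,0,0,-0.3],[0,0.15,0,0,-0.3],[0,0.05,0,0,-0.3],[0,0,0,0,-0.3],[0,0,0,0,-0.3]]' 80;  python3 - <<'E'
from h import *
b=ctrl.get_image('scene')[:,:,::-1];o=ctrl.observe();print(o['ee_pos'])
cv2.imwrite('pics/a7.png',cv2.resize(b[110:250,170:310],(600,600),interpolation=cv2.INTER_CUBIC))
E
```

```text
time_s: 23.98
ee_pos: [421.8, -244.4, 191.4]
orientation: [[-0.227, 0.003, 0.974], [-0.974, -0.001, -0.227], [0.0, -1.0, 0.003]]
contact_force: [0.2, -0.6, -2.2]
width: 41.8
[ 421.85778715 -244.36473274  191.40403801]
```

View pics/a7.png

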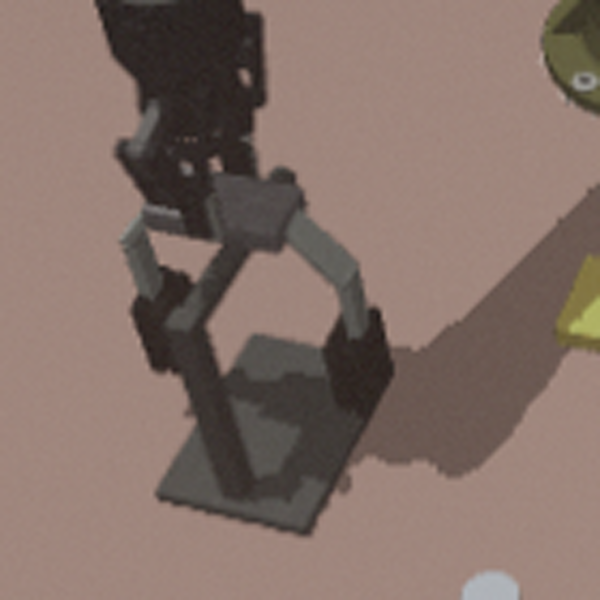

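```bash
python3 - <<'E'
from h import *
cs=cam('scene');b=cv2.imread('pics/a7.png')
hx=np.array([.972,-.233,0]);hy=np.array([.233,.972,0]);C=np.array([437,-243.3,0]);T=np.array([421.85,-244.4,0])
f=lambda P:((proj(cs,P)-[170,110])*600/140).round(0).tolist()
u=188.4*np.array([0,0,1]); Z=np.array([0,0,1.])
print('bends front top edge (y78,x-35,z+9)',f([T+s*78*hy+9*hx+(u-25*Z) for s in(-1,1)]))
print('cup front bottom outer',f([T+s*80*hy+22*hx+(u-140*Z) for s in(-1,1)]),'inner',f([T+s*54*hy+22*hx+(u-140*Z) for s in(-1,1)]))
print('pad front bottom corners',f([T+s*45*hy+22*hx+u for s in(-1,1)]))
for off in(0,-4): print('arm axis at x=+10,+40 off',off,f([C+off*hy+x*hx+165*Z for x in(10,40)]),'post base',f([C+off*hy+58*hx+12*Z]))
for p in [(0,0)]:pass
E
python3 - <<'E'
import cv2
s=cv2.imread('pics/a7.png')
cv2.imwrite('pics/a7z.png',cv2.resize(s[130:430,90:410],(800,750),interpolation=cv2.INTER_CUBIC)[:600])
E
```

```text
bends front top edge (y78,x-35,z+9) [[115.0, 237.0], [344.0, 283.0]]
cup front bottom outer [[147.0, 375.0], [367.0, 425.0]] inner [[182.0, 383.0], [330.0, 416.0]]
pad front bottom corners [[142.0, 231.0], [277.0, 258.0]]
arm axis at x=+10,+40 off 0 [[222.0, 276.0], [199.0, 311.0]] post base [[239.0, 494.0]]
arm axis at x=+10,+40 off -4 [[216.0, 275.0], [193.0, 310.0]] post base [[233.0, 493.0]]
```

View pics/a7z.png

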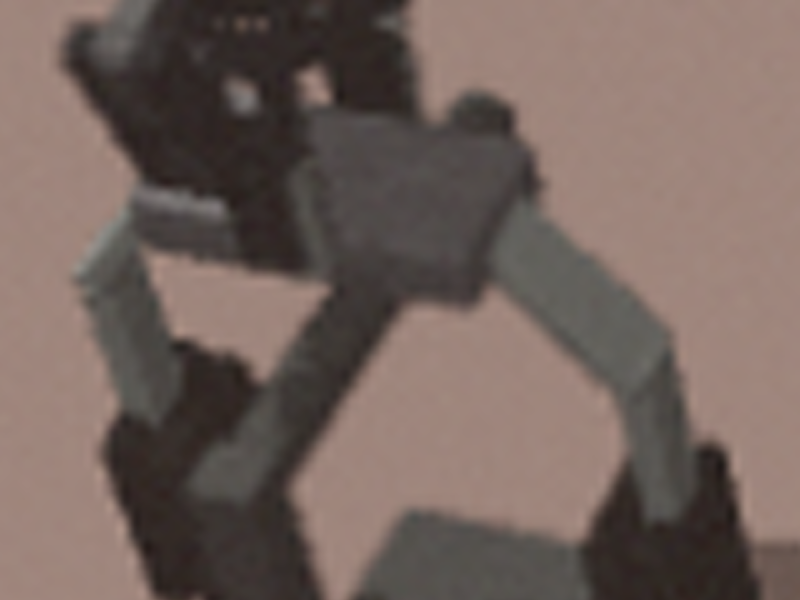

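```bash
python3 -m handwheel '[[0.006,0.02,0,0,-0.3],[0,0.016,0,0,-0.3],[0,0.01,0,0,-0.3],[0,0,0,0,-0.3],[0,0,0,0,-0.3]]' 80
```

```text
time_s: 24.65
ee_pos: [420.6, -245.6, 180.2]
orientation: [[-0.227, 0.001, 0.974], [-0.974, 0.001, -0.227], [-0.001, -1.0, 0.0]]
contact_force: [-5.3, 2.3, 10.7]
width: 42.0
```

```bash
python3 -m handwheel '[[0,-0.006,0,0,-0.3],[0,0,0,0,-0.3],[0,0,0,0,0.1],[0,0,0,0,0.2],[0,0,0,0,0.4],[0,0,0,0,0.5],[0,0,0,0,0.5]]' 20;  python3 - <<'E'
from h import *
b=ctrl.get_image('scene')[:,:,::-1];o=ctrl.observe()
cv2.imwrite('pics/a8.png',cv2.resize(b[110:250,170:310],(600,600),interpolation=cv2.INTER_CUBIC))
E
```

```text
time_s: 25.52
ee_pos: [420.4, -245.3, 179.8]
orientation: [[-0.227, 0.0, 0.974], [-0.974, 0.0, -0.227], [-0.0, -1.0, 0.0]]
contact_force: [0.3, -0.7, 0.0]
width: 63.7
```

View pics/a8.png

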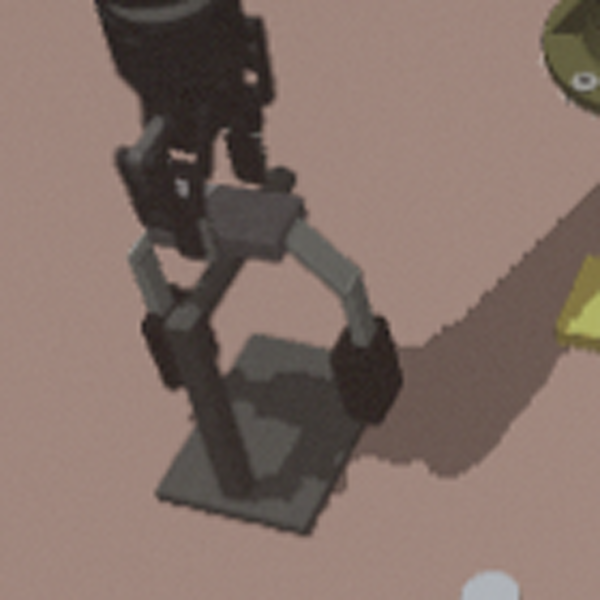

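```bash
python3 -m handwheel '[[0,-0.08,0,0,0.5],[0,-0.2,0,0,0.5],[0,-0.2,0,0,0.5],[0,0,0,0,0.5],[0,0,0,0,0.5],[0,0,0,0,0.5]]' 20;  python3 - <<'E'
from h import *
b=ctrl.get_image('scene')[:,:,::-1];a=ctrl.get_image('wrist')[:,:,::-1];c=cam('wrist');np.savez('w9.npz',K=c[0],d=c[1],R=c[2],t=c[3])
cv2.imwrite('pics/s9f.png',b)
cv2.imwrite('pics/a9.png',cv2.resize(b[110:250,170:310],(600,600),interpolation=cv2.INTER_CUBIC));cv2.imwrite('pics/w9.png',a)
E
```

```text
time_s: 26.32
ee_pos: [419.7, -245.0, 298.4]
orientation: [[-0.227, -0.002, 0.974], [-0.974, 0.001, -0.227], [-0.0, -1.0, -0.002]]
contact_force: [0.6, -0.1, 0.9]
width: 64.0
```

View pics/a9.png

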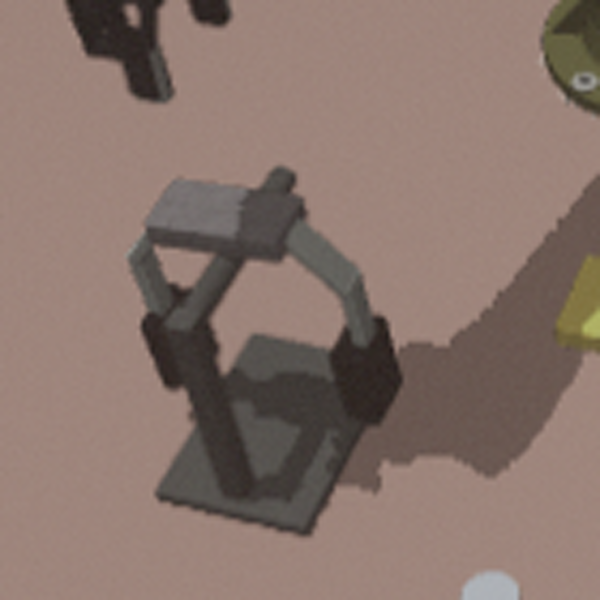

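View pics/w9.png

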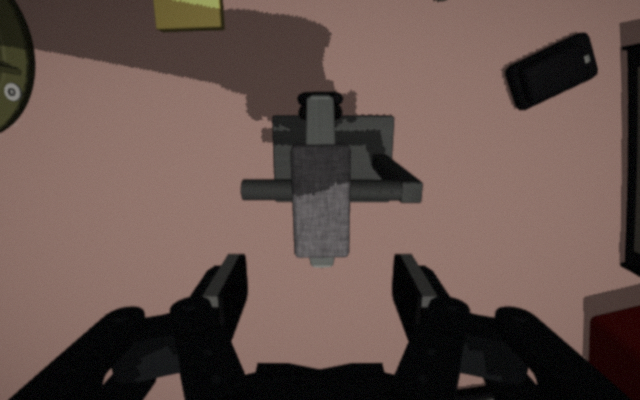

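```bash
python3 - <<'E'
import cv2
s=cv2.imread('pics/s9f.png')
cv2.imwrite('pics/a9z.png',cv2.resize(s[145:215,195:270],(800,747),interpolation=cv2.INTER_CUBIC)[:600])
E
python3 - <<'E'
from h import *
z=np.load('w9.npz');c=(z['K'],z['d'],z['R'],z['t'])
C=np.array([437,-243.3]);hx=np.array([.972,-.233]);hy=np.array([.233,.972])
for n,p,zz in(('arm',(260,189),165),('arm2',(380,190),165),('padB',(293,147),194),('padB2',(349,147),194),('padA',(296,257),194),('padA2',(348,256),194),('end',(243,189),165),('post',(421,191),170)):
    P=plane(c,[p],zz)[0,:2]-C;print(n,(P@hx).round(1),(P@hy).round(1))
E
```

```text
arm -66.4 -2.6
arm2 33.1 -2.8
padB -36.3 35.7
padB2 3.9 35.9
padA -35.2 -50.3
padA2 5.7 -49.2
end -80.5 -2.7
post 65.8 -2.1
```

View pics/a9z.png

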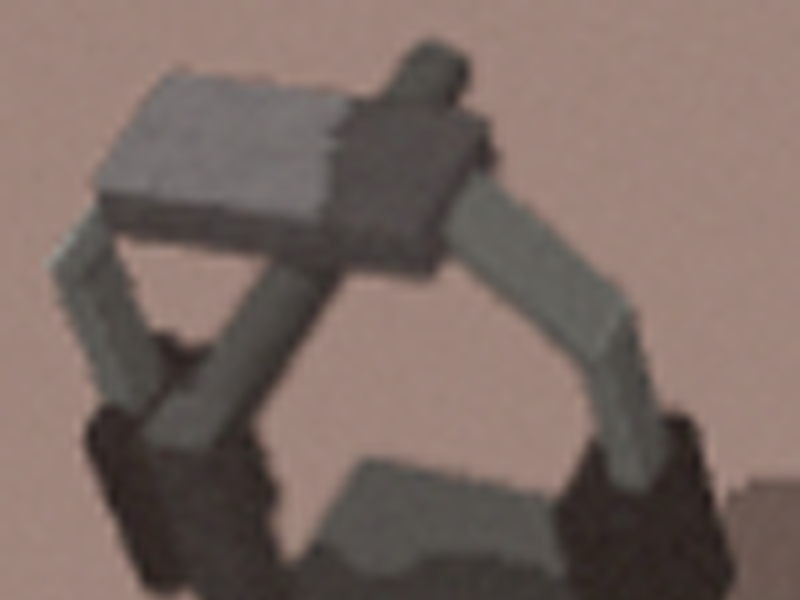

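```bash
python3 - <<'E'
from h import *
cs=cam('scene');C=np.array([437,-243.3,0]);hx=np.array([.972,-.233,0]);hy=np.array([.233,.972,0])
S=lambda x,y:(195+x*75/800-.45,145+y*70/747-.45)
def vp(p,k):
    o,D=rays(cs,[S(*p)]);D=D[0];s=(k-(o-C)@hx)/(D@hx);P=o+s*D;return round((P-C)@hy,1),round(P[2],1)
for n,p,k in(('padL',(110,232),6.5),('padR',(435,275),6.5),('padLtop',(100,192),6.5),('bendL front',(55,268),-6.5),('bendR front',(598,365),-6.5),('cupL junc front',(115,405),-6.5),('cupR junc',(612,485),-6.5)): print(n,vp(p,k))
# cup bottoms from a9 (600/140 scale)
S=lambda x,y:(170+x*140/600-.4,110+y*140/600-.4)
for n,p in(('L',(172,388)),('R',(378,423))):print(n,vp(p,6.5))
E
```

```text
padL (np.float64(-47.7), np.float64(179.1))
padR (np.float64(41.5), np.float64(187.3))
padLtop (np.float64(-46.8), np.float64(192.6))
bendL front (np.float64(-79.1), np.float64(146.8))
bendR front (np.float64(71.9), np.float64(152.5))
cupL junc front (np.float64(-75.0), np.float64(98.3))
cupR junc (np.float64(68.3), np.float64(108.9))
L (np.float64(-69.5), np.float64(40.4))
R (np.float64(82.0), np.float64(52.8))
```

```bash
python3 -m handwheel '[[0,-0.1,0,0,0.5],[0,0,0,0,0.5],[0,0,0,0,0.5],[0,0,0,0,0.5],[0,0,0,0,0.5],[0,0,0,0,0.5],[0,0,0,0,0.5],[0,0,0,0,0.5]]' 20;  python3 - <<'E'
from h import *
b=ctrl.get_image('scene')[:,:,::-1]; p=cv2.imread('pics/s9f.png')
g=lambda i:cv2.cvtColor(np.ascontiguousarray(i[165:225,198:268]),cv2.COLOR_BGR2GRAY).astype(np.float32)
print(cv2.phaseCorrelate(g(p),g(b)), np.abs(g(p)-g(b)).mean(), np.abs(g(p)-g(b)).max())
cv2.imwrite('pics/fin.png',b)
E
```

```text
time_s: 27.42
ee_pos: [420.4, -245.4, 324.8]
orientation: [[-0.227, 0.0, 0.974], [-0.974, 0.0, -0.227], [-0.0, -1.0, 0.0]]
contact_force: [-0.2, -1.1, -0.8]
width: 64.0
((0.06656472934338353, 0.00979983172046417), 1.0460360919987715) 2.2666667 51.0
```

View pics/fin.png

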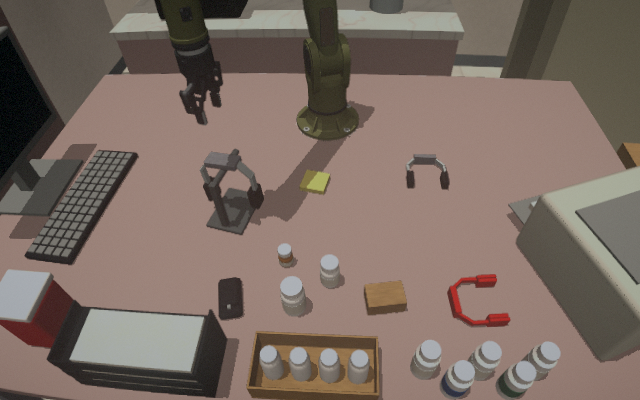

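The headset hangs still on the stand at (232,185), shifted less than 0.1 px over the last second. All three jars are standing at (286,255), (330,271) and (292,296), and the gripper is well clear.

```bash
python3 -c "
from plant import ctrl
print(ctrl.sign_off())"
```

```text
the job is handed in; nothing more can be done
None
```

I handed the job in at about 27.5 s, with the headset hanging still over the stand's arm, one ear cup down each side. The gripper is open and well clear of it, and all three jars are standing.

- **Turning it upright:** I gripped the larger grey headset by one bar and turned it up by pressing its cup against the underside of the stand's arm.
- **A slip:** Near the end of that turn the bar slipped out of the fingers and the headset dropped beside the stand. It landed upright, but with one cup at or on the edge of the stand's foot.
- **Standing it properly:** Because of that, I took it by the padded top, stood it on the bare counter and let go. I backed off about 120 mm and saw it stand alone on both cups.
- **Hanging it:** I then took it again by the middle of the padded top, lowered it over the arm and released it.

**Last checks:**
- **Stillness:** The last two pictures, 1.1 s apart, agree to within 0.1 pixel.
- **Position:** The arm is about 4 mm off the middle of the pad.
- **Level:** The headset leans about 4°. Individual measurements gave 2 to 5°. I judged this roughly level and did not re-hang it.

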